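Press the calibration slide under its leaf spring

ROBOT

A 7-joint arm with a two-finger parallel gripper is mounted at the origin on a cart in front of the work surface, level with it; the furniture and walls round the work are solid. World frame = base frame: x ahead of the robot, y to its left, z up, the work surface at z = 0. Lengths are in m, angles in rad, forces in N, time in s.
With the tool pointing down it reaches from about 0.425 to 0.925 m from the base axis. Payload 6.8 kg.
Tool frame: the origin (TCP) lies at the very end of the fingers, on their centre line; the grasp point (between the pads) lies r.pinch_z behind it (r.pinch_z is the distance from the TCP to the grasp point, in m); z points along the fingers, y is the line along which they close (so a half turn about z gives the same grasp; the last joint's range is limited). The gripper opens to 85 mm and grips with 20 to 120 N. Pads are 22 mm wide; open, the fingers measure 114 mm over their backs; the gripper's body (76 mm by 85 mm) begins 54 mm behind the grasp point. The pads swing forward as they close: fully open they stand 13 mm farther back than shut.
Start: joints at [0.996, 0.477, 0.022, 1.555, -0.011, 1.109, -0.083], TCP at [0.304, -0.603, 0.231] pointing down, gripper open.
Joint ranges: [-2.96, 2.96], [-0.34, 2.1], [-1.41, 1.46], [0.24, 2.44], [-1.37, 4.51], [0.17, 1.92], [-2.96, 2.96]. Speed limits (rad/s): [2.39, 2.39, 3.14, 3.14, 3.14, 3.14, 3.14].

INTERFACE

Orientations are given as a rotation vector (axis times angle).
In Python, from bench import status, grab_frame, camera_model, r gives the robot as it stands. The module is installed in compiled form; this text tells all that it offers.
- The arm moves only by the shell command python3 -m creep 'ROWS' [FORCE]. ROWS is text: rows parted by semicolons, each of 7 numbers parted by spaces: the turn, a rotation vector about the tool's x, y, z in rad, then the shift along the tool's x, y, z in mm, then the opening, from -1 (shut) to 1 (fully open). In form: rx ry rz tx ty tz fingers; .... A call has 1 to 10 rows; each row is the pose to reach, as a shift and turn from the pose commanded when the call began, along the tool's axes at that moment; what a row does not reach only later rows make up. A row lasts 1/8 s, in which the tool goes at most 62.5 mm and 10.7 degrees, less where a joint would pass 70% of its speed; a pose out of reach is approached as far as the arm can. A call with a gripper value outside its range is refused whole. The fingers move at their own pace and stop on an object; FORCE is the grip in N (left out, the last holds). Time passes only in rows, so rows that repeat a pose let the fingers close. It gives the time, the measured TCP pose, the force, the opening and the grip force at its end, in the units of the state.
- status.get_obs(): the state, without advancing time (a new reading comes with each control period).
- grab_frame(name): name is "side" or "top"; returns (picture, depth): 384x512x3 uint8, red, green, blue; 384x512 float32, m along the optical axis (not along the pixel's ray), 0 where there is no reading.
- camera_model(name): a dict with "K" (3x3 intrinsics, pixels), "rvec" (rotation vector, rad) and "tvec" (3), from world to camera coordinates, as OpenCV has them. Camera axes: x right, y down, z forward; pixel columns grow to the right and rows downward; lengths in m; the calibration is good to about 2 mm. A picture is of the moment at which its call begins. camera_model takes no time and is no camera call.
- r.hand_in(): hands the job in; it is judged then, once.
The state is a dict: "clock": time; "joints": joint angles; "qvel": joint speeds; "tau": joint torques, N m; "tcp_pos": TCP position; "orientation": TCP orientation; "contact_force": force on the tool from outside, world axes, zero at the start; "moment": the same for the moment, N m; "grip_width": finger opening in m; "gripper_force": force on a finger pad.
Only numpy, scipy, OpenCV 4.12 (cv2) and the standard library are available. Lean on these libraries where they do the work, as an engineer would, in place of code of your own. Each camera call takes 0.05 s, during which the arm holds its last target. There are 200 camera calls.

TASK

Slide the calibration-target carrier all the way home against the end stop of its nest, under the forked leaf spring. It rides on a sprung bed, so press it down hard with closed fingertips on its finger block while you slide it, then let go so that the bed clamps it up against the spring. Do not pinch or lift the carrier, and leave the ring gauge, bushing and loupe beside it where they are.

Things in the scene. Friction and masses are not known exactly. Their poses are not given: they have to be found in the camera images.
- nest: Fixed nest, dark base 240 x 120 x 8 mm. Origin: centre of its underside, on the desk; +x is the direction in which the carrier slides home, z up. Guide rails along x, tops 30 mm above the desk, inner faces at y = +-32 mm. At the +x end a bridge crosses the channel (x 90 to 112 mm, 46 mm high), the end stop under it; at x = -100 mm a rear lip 22 mm high. Position and yaw vary.
- bed (a joint): Sprung flat steel floor of the nest's channel (x -98 to +98 mm), which stays level. 0 = up (bed surface 22 mm above the desk); grows as it is pressed down, in m, to a hard stop at 0.010. Its spring needs about 6 N to start, 11 N at 0.005 and 15 N at 0.010 (less the carrier's own weight, 2 to 3 N).
- leaf (a joint): Forked leaf spring hinged under the bridge: two prongs 11 mm wide at y = +-21 mm, pointing at the oncoming carrier. 0 = at rest; grows (rad) as its tips are lifted, to 0.35; about 3 N per mm at the tips, 37 mm from the hinge. Pushing the carrier's front edge squarely against the tips does not bend it: the carrier must go underneath.
- leaf_tip (a point): Fixed point on the nest midway between the two leaf tips at rest, on their underside: nest x = 55 mm, 27 mm above the desk. With the bed up the carrier's plate stands 5 mm too high to go under; with the bed fully down it has 5 mm to spare.
- end_stop (a point): Point on the face of the dark end stop: nest x = 100 mm, y = 0, 22 mm above the desk. The carrier's front edge meets this face when home.
- carrier: Loose carrier, 0.2 to 0.33 kg, in the channel with 2 mm side play: aluminium plate 100 (x) x 60 x 10 mm, glass target near the front, grey finger block at the rear. Origin: centre of the underside, +x to the end stop; front edge at x = 50 mm. Starts at nest x -45 to -20 mm, 22 mm above the desk; home is nest x = 50 mm. Let go there, it rises until clamped under the leaf, underside about 18 mm up.
- finger_pad (a point): Middle of the ribbed flat top of the carrier's grey finger block, 28 mm above the carrier's underside (50 mm above the desk with the bed up, 40 mm with it fully down). The block spans carrier x -50 to -10 mm and is 44 mm wide. A transverse ridge 9 mm high stands on its front edge (carrier x -15 to -10 mm): a fingertip on the pad behind it pushes the carrier forward.
- ring_gauge: Bystander: steel ring gauge, 52 mm across, 18 mm high, left of the nest. Origin at the centre of its underside.
- bushing: Bystander: small flanged steel bushing, 26 mm across, 25 mm high, left of the nest. Origin at the centre of its underside.
- loupe: Bystander: black measuring loupe, 46 mm across, 70 mm tall, standing right of the nest. Origin at the centre of its underside.
Not all that is in view belongs to the job. Leave any blue look-alike of the carrier alone.

How it is judged:
On the way:
1. the carrier is pressed down on its bed (3 mm or more) while still in front of the leaf spring (value of joint bed above 0.003 m and x of carrier in the frame of nest below 0.012 m), for 0.05 s.
At the end, for the whole second after the job is handed in: The carrier is at rest and level, its front edge within 5 mm of the end stop, clamped between the sprung bed (still held down 1.5 mm or more) and the raised leaf spring (lifted 0.008 rad or more) (x of carrier in the frame of nest between 0.045 and 0.054 m and value of joint bed above 0.0015 m and value of joint leaf above 0.008 rad and angle between carrier's own z axis and vertical below 0.06 rad and angle between the x axis of carrier and the x axis of nest, either way round below 0.08 rad and linear speed of carrier below 0.01 m/s); the robot touches nothing.
It fails at once if the carrier is lifted off its bed (underside more than 12 mm above its starting height) (z of carrier in the frame of nest above 0.034 m).
It fails at once if a bystander is moved more than 15 mm (distance of any of ring_gauge, bushing, loupe from where it was at the start of the episode above 0.015 m).
It also fails if it takes over 27 s, if anything falls off the work surface, if the arm or the gripper's body presses on something with over 40 N, if the wrist force passes 120 N, or if a joint passes its speed limit or range.

## Working session

There is one attempt and no reset: what is moved stays moved. The work goes in short steps, Python scripts to look and compute and a shell command to move; the robot and the scene stay as the last step left them, time stands still between calls to the robot, and variables do not carry over. Pictures are saved under pics/ and viewed, at most 10 in all, crops included, and the job is handed in when it is done.

```bash
mkdir -p pics
cat > h.py <<'E'
import numpy as np, cv2
from bench import status, grab_frame, camera_model, r
from scipy.spatial.transform import Rotation as R
def cloud(n,d):
    m=camera_model(n);K=np.array(m["K"]);Rm=R.from_rotvec(np.ravel(m["rvec"])).as_matrix();t=np.ravel(m["tvec"])
    v,u=np.mgrid[:d.shape[0],:d.shape[1]]
    p=np.stack([(u-K[0,2])/K[0,0]*d,(v-K[1,2])/K[1,1]*d,d],-1)
    P=(p-t)@Rm; P[d==0]=np.nan
    return P
E
python3 - <<'E'
from h import *
o=status.get_obs();print({k:np.round(v,3) for k,v in o.items()})
for n in("top","side"):
    im,d=grab_frame(n);np.savez(f"{n}0.npz",im=im,d=d);cv2.imwrite(f"pics/{n}0.png",im[:,:,::-1])
E
```

```text
{'clock': np.float64(0.0), 'joints': array([ 0.996,  0.478,  0.022,  1.556, -0.012,  1.109, -0.083]), 'qvel': array([ 0.001, -0.   , -0.001,  0.002, -0.001,  0.   ,  0.001]), 'tau': array([ 1.0000e-03, -5.9645e+01,  1.6080e+00, -2.8119e+01,  1.2000e-02,
        9.0000e-03, -0.0000e+00]), 'tcp_pos': array([ 0.304, -0.602,  0.23 ]), 'orientation': array([-3.055e+00, -7.260e-01,  1.000e-03]), 'contact_force': array([-0.632,  0.569, -0.557]), 'moment': array([-0.043,  0.036, -0.02 ]), 'gripper_force': np.float64(0.0), 'grip_width': np.float64(0.085)}
```

View pics/top0.png

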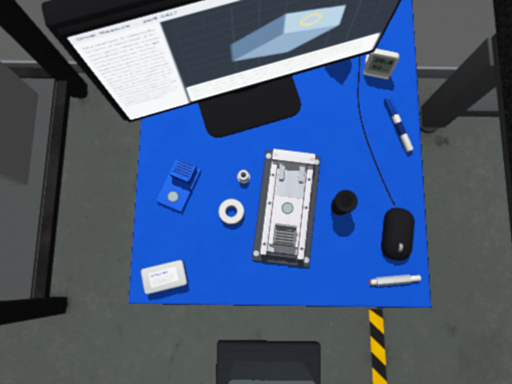

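View pics/side0.png

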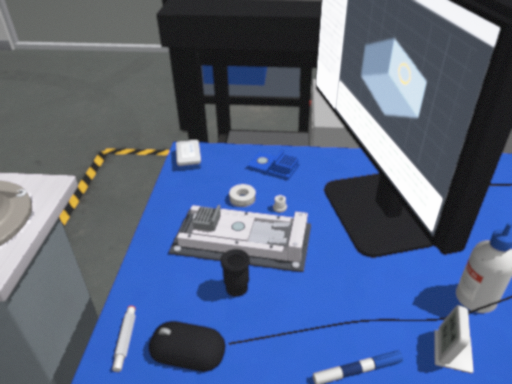

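The top view shows the nest at about (287,208), its bridge at (292,156) and the grey finger block at (285,236). The only carrier-like things are the grey one in the nest (285,215) and the blue one at (180,185). The grey one fits because it is in the channel, and the blue one is a decoy. The ring (231,211) and bushing (243,177) are on the left, the loupe (344,202) on the right.

Run:
```python
from h import *
z=np.load("top0.npz");im,d=z["im"],z["d"];P=cloud("top",d)
cv2.imwrite("pics/crop1.png",cv2.resize(im[135:280,200:370,::-1],None,fx=4,fy=4,interpolation=cv2.INTER_CUBIC))
sub=P[140:275,245:330].reshape(-1,3)
def rect(lo,hi,name):
    s=(P[...,2]>lo)&(P[...,2]<hi);m=np.zeros(d.shape,np.uint8);m[140:275,245:330]=s[140:275,245:330]
    n,l,st,c=cv2.connectedComponentsWithStats(m)
    for i in range(1,n):
        if st[i,4]<30: continue
        q=P[l==i];rc=cv2.minAreaRect((q[:,:2]*1000).astype(np.float32))
        print(name,st[i],np.round(c[i]),"rect",np.round(rc[0],1),np.round(rc[1],1),round(rc[2],1),"z",np.round(np.nanmedian(q[:,2]),4))
rect(.004,.08,"nest");rect(.04,.08,"high");rect(.026,.036,"rail")
for n,(u,v) in dict(pad=(285,238),ridge=(286,226),bridge=(292,156),target=(288,208),ring=(231,202),loupe=(344,200),desk=(200,250),mon=(330,60),monlow=(250,100)).items(): print(n,np.round(P[v,u],4))
```

```text
nest [ 252  149   69  119 6383] [287. 208.] rect [533.9 -15.3] [123.5 248.4] 83.8 z 0.027
nest [245 171   5  13  46] [247. 177.] rect [593.3  70. ] [21.6  8.6] 0.6 z 0.0192
high [272 149  44  16 449] [293. 157.] rect [631.2 -26.4] [87.9 23. ] 84.1 z 0.0456
high [273 223  25  24 467] [285. 234.] rect [468.7  -7.9] [43.9 39.9] 83.6 z 0.0511
rail [ 260  160   54  100 2038] [287. 212.] rect [524.1 -14.4] [ 88. 197.] 83.5 z 0.0317
rail [278 161   8  19  92] [281. 170.] rect [605.8  -2.4] [11.  36.9] 83.6 z 0.0321
rail [298 163   8  19  98] [301. 173.] rect [601.1 -44.8] [14.1 37.3] 87.1 z 0.0317
pad [ 0.4615 -0.0085  0.0516]
ridge [ 0.4847 -0.01    0.0583]
bridge [ 0.6321 -0.0232  0.0461]
target [ 0.5249 -0.0159  0.0329]
ring [0.538  0.1023 0.0195]
loupe [ 0.5371 -0.1243  0.0673]
desk [ 4.386e-01  1.656e-01 -2.000e-04]
mon [ 0.7759 -0.0813  0.1815]
monlow [0.769  0.0666 0.0116]
```

View pics/crop1.png

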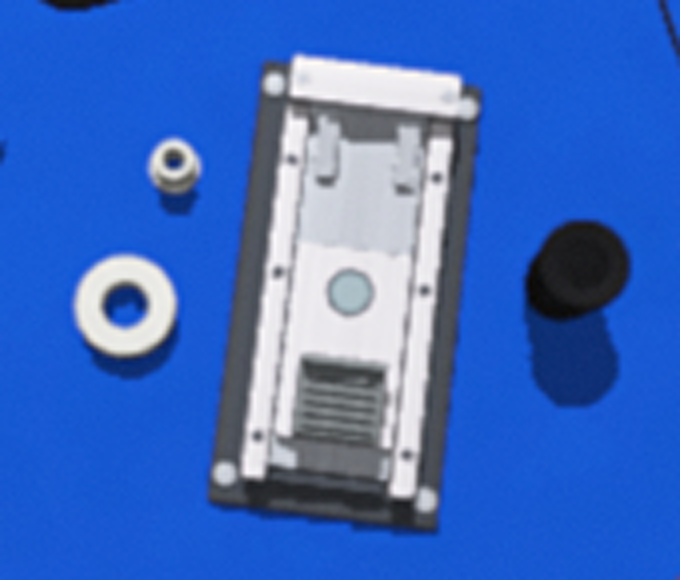

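The crop confirms the grey carrier in its channel: target at (350,292) and finger block at (342,400), with the front edge (y≈245) short of the leaf tips (y≈185). From the fit, the nest centre is (0.534, -0.015) with yaw about -6.4°. Block centre is (0.4687, -0.0079), which puts the carrier at nest x ≈ -36 mm, inside the stated range. I'll move above the pad with the fingers shut.

```bash
python3 -m creep '0 0 0.14 100 -110 27 -1; 0 0 0.29 208 -228 55 -1; 0 0 0.43 312 -343 83 -1; 0 0 0.578 416 -457 111 -1; 0 0 0.578 416 -457 111 -1; 0 0 0.578 416 -457 111 -1; 0 0 0.578 416 -457 111 -1; 0 0 0.578 416 -457 111 -1; 0 0 0.578 416 -457 111 -1; 0 0 0.578 416 -457 111 -1' 40
python3 - <<'E'
from h import *
o=status.get_obs();print(o["clock"],o["tcp_pos"],R.from_rotvec(o["orientation"]).as_matrix().round(3),o["contact_force"],o["grip_width"])
E
```

```text
clock: 1.35
tcp_pos: [0.4691, -0.0084, 0.1205]
orientation: [3.137, -0.175, 0.001]
contact_force: [-0.1, -0.1, -0.4]
grip_width: 0.0003
gripper_force: 0.0
1.35 [ 0.46908508 -0.00840212  0.12051497] [[ 0.994 -0.111  0.   ]
 [-0.111 -0.994 -0.   ]
 [ 0.     0.    -1.   ]] [-0.12380425 -0.07702839 -0.40663382] 0.0003119107515568659
```

```bash
python3 -m creep '0 0 0 0 0 30 -1; 0 0 0 0 0 60 -1; 0 0 0 0 0 68 -1; 0 0 0 0 0 72 -1; 0 0 0 0 0 76 -1; 0 0 0 0 0 76 -1'
```

```text
clock: 2.1
tcp_pos: [0.4685, -0.0104, 0.0456]
orientation: [3.137, -0.175, -0.001]
contact_force: [-4.3, 0.3, 5.2]
grip_width: -0.0002
gripper_force: 2.9
```

Run:
```python
from h import *
im,d=grab_frame("side");cv2.imwrite("pics/s1.png",cv2.resize(im[120:310,130:340,::-1],None,fx=3,fy=3,interpolation=cv2.INTER_CUBIC))
```

```text
(no output)
```

View pics/s1.png

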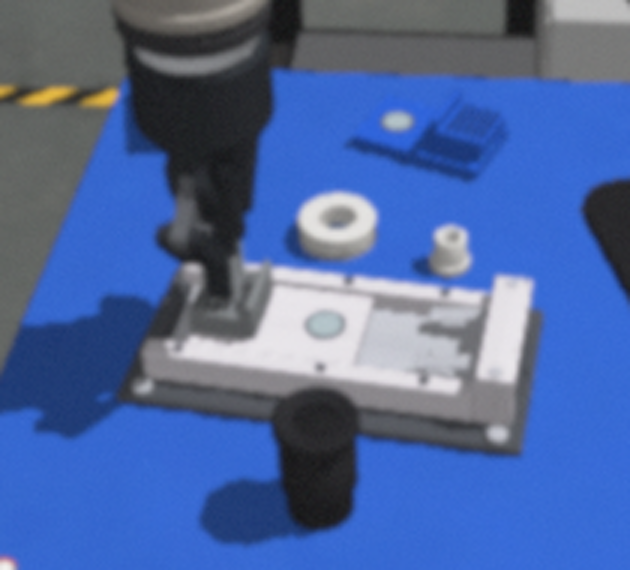

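The side view shows the closed fingertips on the pad at (225,310), behind the ridge. The carrier front edge (360,325) is still well before the leaf tips. Next I'll press to the bed's hard stop.

```bash
python3 -m creep '0 0 0 0 0 3 -1; 0 0 0 0 0 6 -1; 0 0 0 0 0 9 -1; 0 0 0 0 0 9 -1; 0 0 0 0 0 9 -1'
```

```text
clock: 2.78
tcp_pos: [0.4686, -0.0104, 0.0396]
orientation: [3.136, -0.176, 0.0]
contact_force: [-15.2, 0.1, 48.3]
grip_width: 0.0003
gripper_force: 23.5
```

```bash
python3 -m creep '0 0 0 3 0 -1 -1; 0 0 0 8 0 -1 -1; 0 0 0 14 0 -1 -1; 0 0 0 20 0 -1 -1; 0 0 0 26 0 -1 -1; 0 0 0 32 0 -1 -1; 0 0 0 38 0 -1 -1; 0 0 0 44 0 -1 -1; 0 0 0 50 0 -1 -1; 0 0 0 50 0 -1 -1'
```

```text
clock: 4.03
tcp_pos: [0.5137, -0.0157, 0.0398]
orientation: [3.135, -0.175, -0.014]
contact_force: [-24.8, 2.7, 46.7]
grip_width: 0.0001
gripper_force: 23.1
```

Run:
```python
from h import *
im,d=grab_frame("side");cv2.imwrite("pics/s2.png",cv2.resize(im[120:310,130:340,::-1],None,fx=3,fy=3,interpolation=cv2.INTER_CUBIC))
```

```text
(no output)
```

View pics/s2.png

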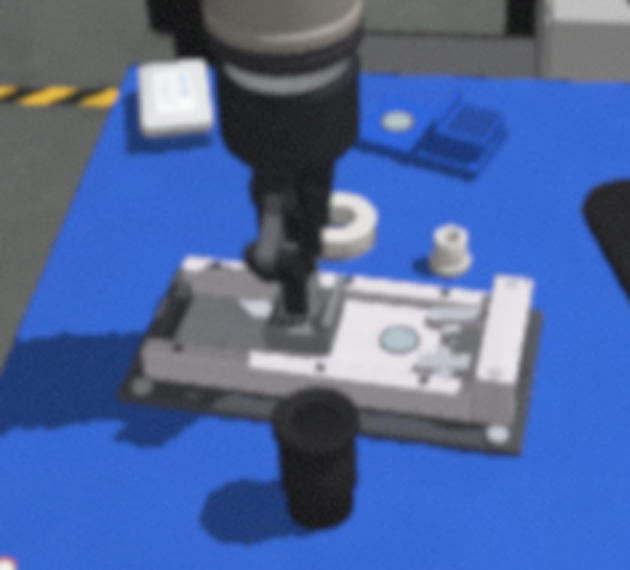

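The carrier has moved about 45 mm and its front is under the prongs (440,320), with the bed still bottomed. I'll keep going to the stop.

```bash
python3 -m creep '0 0 0 6 0 0 -1; 0 0 0 12 0 0 -1; 0 0 0 18 0 0 -1; 0 0 0 24 0 0 -1; 0 0 0 30 0 0 -1; 0 0 0 35 0 0 -1; 0 0 0 38 0 0 -1; 0 0 0 38 0 0 -1'
```

```text
clock: 5.08
tcp_pos: [0.5538, -0.0198, 0.0399]
orientation: [3.136, -0.175, -0.007]
contact_force: [-16.6, 1.7, 33.2]
grip_width: 0.0001
gripper_force: 16.4
```

```bash
python3 -m creep '0 0 0 2 0 0 -1; 0 0 0 4 0 0 -1; 0 0 0 4 0 0 -1'
```

```text
clock: 5.45
tcp_pos: [0.554, -0.0198, 0.0398]
orientation: [3.135, -0.175, -0.019]
contact_force: [-27.8, 2.6, 45.5]
grip_width: -0.0001
gripper_force: 22.5
```

```bash
python3 -m creep '0 0 0 3 0 -1 -1; 0 0 0 5 0 -1 -1; 0 0 0 5 0 -1 -1'
```

```text
clock: 5.82
tcp_pos: [0.5571, -0.0201, 0.0398]
orientation: [3.135, -0.174, -0.024]
contact_force: [-29.9, 3.3, 41.1]
grip_width: 0.0001
gripper_force: 26.6
```

```bash
python3 -m creep '0 0 0 3 0 0 -1; 0 0 0 5 0 0 -1; 0 0 0 5 0 0 -1'
python3 - <<'E'
from h import *
im,d=grab_frame("top");P=cloud("top",d);np.savez("top3.npz",im=im,d=d)
cv2.imwrite("pics/t3.png",cv2.resize(im[135:280,220:350,::-1],None,fx=4,fy=4,interpolation=cv2.INTER_CUBIC))
E
```

```text
clock: 6.2
tcp_pos: [0.5573, -0.0201, 0.0397]
orientation: [3.135, -0.173, -0.039]
contact_force: [-44.1, 5.9, 57.0]
grip_width: -0.0001
gripper_force: 34.4
```

View pics/t3.png

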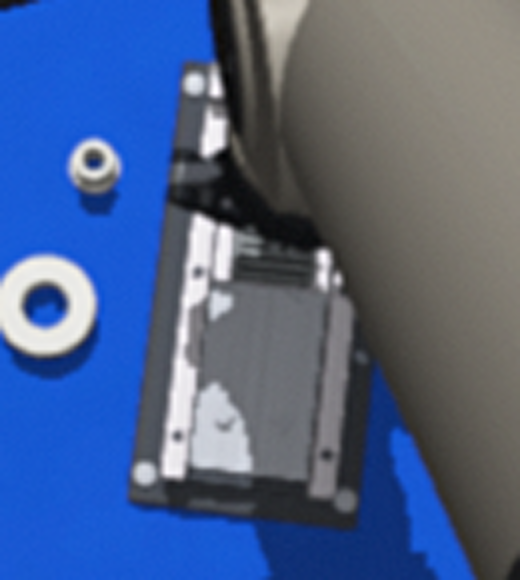

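The arm hides the front, but the carrier's rear edge shows at crop (275,285). I'll measure it in nest x, where home puts the rear edge at 0.

Run:
```python
from h import *
for f in("top0","top3"):
    P=cloud("top",np.load(f+".npz")["d"]);q=P[190:270,255:320].reshape(-1,3)
    e=np.array([.9938,-.111]);c=np.array([.534,-.0153]);x=(q[:,:2]-c)@e*1e3;y=(q[:,:2]-c)@[.111,.9938]*1e3
    s=(abs(y)<20)
    lo,hi=(-100,-55) if f=="top0" else (-16,16)
    for a in range(lo,hi,2):
        m=s&(x>=a)&(x<a+2); 
        if m.any(): print(f,a,m.sum(),(np.percentile(q[m,2],[10,50,90])*1e3).round(1))
```

```text
top0 -100 21 [20.3 22.8 24.7]
top0 -98 18 [21.5 22.8 23.8]
top0 -96 18 [21.4 23.4 25.2]
top0 -94 21 [21.2 22.6 24.4]
top0 -92 18 [22.  23.3 24.5]
top0 -90 20 [21.8 23.1 24.9]
top0 -88 20 [21.  23.1 24.5]
top0 -86 42 [26.6 44.5 50.7]
top0 -84 22 [49.4 51.  53. ]
top0 -82 19 [49.4 51.  53.4]
top0 -80 20 [48.6 50.6 52.6]
top0 -78 22 [48.6 51.3 53.2]
top0 -76 18 [49.8 51.7 52.7]
top0 -74 21 [49.6 51.1 52.5]
top0 -72 20 [49.5 50.9 52.5]
top0 -70 19 [50.5 51.7 52.7]
top0 -68 20 [49.8 50.8 52. ]
top0 -66 22 [50.  51.3 53.8]
top0 -64 20 [49.4 51.1 53.9]
top0 -62 19 [50.1 51.1 52.6]
top0 -60 21 [49.9 51.  52.2]
top0 -58 21 [49.7 51.1 53.1]
top0 -56 19 [49.  51.2 52.4]
top3 -16 19 [11.9 13.3 14.7]
top3 -14 30 [ 11.5  13.9 233.4]
top3 -12 77 [ 11.9 190.3 212.5]
top3 -10 37 [ 11.8 185.6 212.7]
top3 -8 33 [ 10.9  15.7 191.4]
top3 -6 19 [11.5 14.5 49.3]
top3 -4 55 [14.  24.9 37.3]
top3 -2 23 [37.9 40.  41.6]
top3 0 17 [40.  42.  43.2]
top3 2 20 [38.4 40.4 42.8]
top3 4 18 [39.9 41.5 43.5]
top3 6 19 [38.2 40.8 42.7]
top3 8 18 [39.5 40.5 42.4]
top3 10 30 [39.5 42.4 58.3]
top3 12 16 [38.9 40.3 67.4]
top3 14 10 [39.7 41.6 48. ]
```

The rear edge sits at -3 mm. The bridge measured with the same origin reads 97.8 against a nominal 101, so the origin carries a -3 mm bias and the edge is really at 0, which is home. The x force also rose to 44 N with no motion, as it would against the stop. I'll ease off the forward push, lift straight up, and look clear of the arm.

```bash
python3 -m creep '0 0 0 -4 0 0 -1; 0 0 0 -7 0 -3 -1; 0 0 0 -8 0 -6 -1; 0 0 0 -8 0 -10 -1; 0 0 0 -8 0 -16 -1; 0 0 0 -8 0 -30 -1; 0 0 0 -8 0 -70 -1; 0 0 0 -40 0 -120 -1; 0 0 0 -90 0 -160 -1; 0 0 0 -90 0 -160 -1'; python3 -m creep '0 0 0 0 60 0 -1; 0 0 0 0 120 0 -1; 0 0 0 0 180 0 -1; 0 0 0 0 240 0 -1; 0 0 0 0 280 0 -1; 0 0 0 0 280 0 -1; 0 0 0 0 280 0 -1'
python3 - <<'E'
from h import *
im,d=grab_frame("top");np.savez("top4.npz",im=im,d=d);P=cloud("top",d)
im2,_=grab_frame("side")
a=cv2.resize(im[140:270,245:335,::-1],None,fx=4,fy=4,interpolation=cv2.INTER_CUBIC)
b=cv2.resize(im2[190:280,165:320,::-1],(430,250),interpolation=cv2.INTER_CUBIC)
c=np.zeros((520,790,3),np.uint8);c[:,:360]=a;c[:250,360:]=b;cv2.imwrite("pics/f.png",c)
q=P[150:270,255:320].reshape(-1,3)
e=np.array([.9938,-.111]);c=np.array([.534,-.0153]);x=(q[:,:2]-c)@e*1e3;y=(q[:,:2]-c)@[.111,.9938]*1e3
for a in list(range(-8,6,2))+list(range(10,112,4)):
    m=(abs(y)<12)&(x>=a)&(x<a+2)
    if m.any(): print(a,np.median(q[m,2]*1e3).round(1),end='; ')
E
```

```text
clock: 7.5
tcp_pos: [0.4812, -0.0115, 0.2025]
orientation: [-3.136, 0.175, -0.013]
contact_force: [0.5, -0.3, 0.1]
grip_width: 0.0
gripper_force: 0.0
clock: 8.38
tcp_pos: [0.4505, -0.2896, 0.198]
orientation: [-3.137, 0.174, -0.001]
contact_force: [0.8, 0.1, 0.6]
grip_width: -0.0004
gripper_force: 0.0
-8 19.0; -6 19.2; -4 28.8; -2 47.0; 0 47.4; 2 47.6; 4 47.8; 10 47.5; 14 47.9; 18 47.9; 22 47.7; 26 48.1; 30 47.1; 34 56.9; 42 29.3; 46 29.7; 50 29.2; 54 28.6; 58 29.7; 62 28.1; 66 29.2; 70 30.7; 74 29.6; 78 29.2; 82 31.1; 86 36.6; 90 46.4; 94 44.9; 98 46.1; 102 46.7; 106 45.5;
```

View pics/f.png

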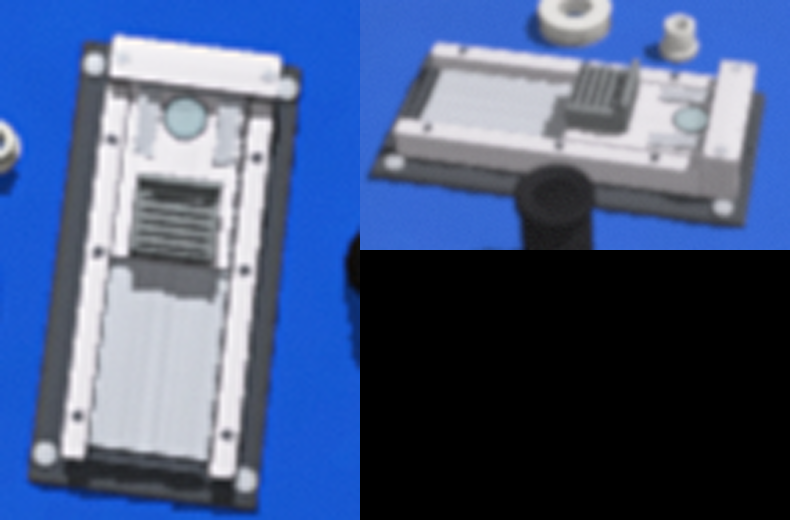

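The last view shows the carrier clamped under both prongs, with the target beside them at (185,118) and its rear edge unchanged. The bed reads about 18 to 19 mm, so it is held down about 3 to 4 mm. The plate is level and the bystanders look undisturbed. Handing in.

```bash
python3 -c "
from bench import r
print(r.hand_in())"
```

```text
the job is handed in; nothing more can be done
None
```

The carrier is home against the end stop and clamped under the leaf spring, to within about 1.5 mm by camera; I handed the job in at about 8.5 s with the arm clear, but no verdict came back.

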